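# Reverse the row of fan-heater parts for reassembly

### The job

The four parts taken out of the fan heater stand in the first rack in the order they came off. Move them to the empty second rack in the reverse order, so that they can be refitted: the part nearest the brass knob of the first rack goes into the bay farthest from the brass knob of the second rack, the next one into the next bay, and so on. Stand each part upright and flat inside its bay, let go of it, tip none over, and leave the multimeter, screwdriver and circuit board where they lie.

Things in the scene. Friction and masses are not known exactly. Their poses are not given: they have to be found in the camera images.
- capacitor_mid (a point): motor-run capacitor: upright plain aluminium can, 38 mm in diameter and 72 mm tall, flat black top with two thin brass blades standing another 10 mm up; about 110 g, loose. The point is on its upright centre line, half-way up (36 mm above its foot, pins, blades and shaft not counted); z up
- transformer_mid (a point): small transformer: dark laminated steel frame round a copper winding, 56 mm tall and 46 mm along its own y; the winding bulges to 40 mm along x (the width to grip, at mid-height), the frame is 32 mm along x; three brass pins stand 6 mm above the top; about 300 g, loose. The point is on its upright centre line, half-way up (28 mm above its foot, pins, blades and shaft not counted); z up
- heatsink_mid (a point): finned aluminium heat sink standing upright, 40 mm along its own x (outer faces of the end fins, the width to grip), 38 mm along y, 60 mm tall; seen from above, a comb of six fins on a middle web; about 130 g, loose. The point is on its upright centre line, half-way up (30 mm above its foot, pins, blades and shaft not counted); z up
- motor_mid (a point): small motor: upright bright steel can, 42 mm in diameter and 58 mm tall, with a dark band low down and a thin shaft with a brass pinion on top, standing 18 mm higher; about 200 g, loose. The point is on its upright centre line, half-way up (29 mm above its foot, pins, blades and shaft not counted); z up
- rack_a: First rack, holds the parts at the start, one per bay: fixed, grey, 90 (x) by 340 mm (y). Four square bays, 60 mm inside, at y = +120, +40, -40, -120 mm on its centre line; cork pads in them, tops 9 mm above the table; lips 14 mm above the table. A round tongue with a brass knob 28 mm high (y = +182 mm) marks its +y end. Origin: centre of its underside, on the table
- rack_b: Second rack, empty at the start: fixed, grey, 90 (x) by 340 mm (y). Four square bays, 60 mm inside, at y = +120, +40, -40, -120 mm on its centre line; cork pads in them, tops 9 mm above the table; lips 14 mm above the table. A round tongue with a brass knob 28 mm high (y = +182 mm) marks its +y end. Origin: centre of its underside, on the table
- pad_capacitor: The 60 mm square tan cork pad, 3 mm thick, in the bay of the first rack where the capacitor stands at the start. Fixed, exactly in the middle of that bay, so it still shows which bay that was after the part has gone. Origin: centre of its underside (6 mm above the table)
- pad_transformer: The 60 mm square tan cork pad, 3 mm thick, in the bay of the first rack where the transformer stands at the start. Fixed, exactly in the middle of that bay, so it still shows which bay that was after the part has gone. Origin: centre of its underside (6 mm above the table)
- pad_heatsink: The 60 mm square tan cork pad, 3 mm thick, in the bay of the first rack where the heat sink stands at the start. Fixed, exactly in the middle of that bay, so it still shows which bay that was after the part has gone. Origin: centre of its underside (6 mm above the table)
- pad_motor: The 60 mm square tan cork pad, 3 mm thick, in the bay of the first rack where the motor stands at the start. Fixed, exactly in the middle of that bay, so it still shows which bay that was after the part has gone. Origin: centre of its underside (6 mm above the table)
- multimeter: Bystander: grey multimeter lying flat, 150 x 75 x 34 mm, with a black dial. Origin: centre of its underside
- screwdriver_grip (a point): Bystander: screwdriver lying on the table. The point is the middle of its handle
- board: Bystander: green circuit board lying flat, 90 x 75 x 4 mm, with small components. Origin: centre of its underside
There are look-alikes about, which are no part of the job. What is shaped like the part that bears heatsink_mid but purple is not meant.

How it is judged:
By the outcome, as a careful person would: the job done as asked, in the order asked, and still so for the second after the job is handed in, with the robot touching nothing.
It also fails if it takes over 109 s, if anything falls off the work surface, if the arm or the gripper's body presses on something with over 40 N, if the wrist force passes 120 N, or if a joint passes its speed limit or range.

### The arm

A 6-joint arm with a two-finger parallel gripper is mounted at the origin on the work surface. World frame = base frame: x ahead of the robot, y to its left, z up, the work surface at z = 0. Lengths are in m, angles in rad, forces in N, time in s.
With the tool pointing down it reaches from about 0.325 to 0.85 m from the base axis. Payload 15.5 kg.
Tool frame: the origin (TCP) lies midway between the tips of the shut fingers; the grasp point (between the pads) lies 19 mm behind it; z points along the fingers, y is the direction in which the jaws open and shut (so a half turn about z gives the same grasp; the last joint's range is limited). The gripper opens to 91 mm and grips with 3 to 60 N. Pads are 32 mm wide; open, the fingers measure 118 mm over their backs; the gripper's body (76 mm by 178 mm) begins 60 mm behind the grasp point.
Start: joints at [1.052, 0.494, 1.345, -0, 1.302, -0.096], TCP at [0.257, 0.57, 0.214] pointing down, gripper open.
Joint ranges: [-2.91, 2.91], [-0.82, 2.16], [0.22, 2.67], [-1.22, 4.37], [0.12, 2.79], [-3.08, 3.08]. Speed limits (rad/s): [1.89, 1.89, 2.57, 3.01, 3.01, 3.01].

### API

Orientations are given as a unit quaternion [w, x, y, z].
In Python, from station import manip, viewer, sensors gives the robot as it stands. Calls block until the motion is done:
- manip.move_pose(position, orientation): joint-space move of the TCP to a pose.
- manip.line_to(position, ori=None, vel=0.15, force_limit=None): straight line of the TCP; ori=None keeps the orientation; vel is the mean speed in m/s. With force_limit (N) it stops when the force on the tool has changed by that much, and returns True; else False.
- manip.move_j(angles): joint-space move.
- manip.move_gripper(opening): finger opening in m; the grip force is fixed at half the most; returns when the fingers have stopped.
- manip.sleep(seconds).
- manip.inverse_kinematics(position, orientation): joint angles nearest the present ones, or None.
- viewer.snapshot(name): name is "scene" or "top" or "wrist"; returns a dict with "image" (400x640x3 uint8, blue, green, red), "mtx" (3x3 intrinsics, pixels), "world_from_camera" (4x4, takes a point from camera to world coordinates). Camera axes: x right, y down, z forward; pixel columns grow to the right and rows downward; lengths in m; the calibration is good to about 2 mm. A picture is of the moment at which its call begins. There is no depth.
A pose or a line that the arm cannot do raises manip.IKError and nothing moves.
- manip.hand_in(): hands the job in, once; it reports no verdict.
Readings, each from a call of its own:
- sensors.get_t(): time.
- sensors.get_joint_pos(): joint angles.
- sensors.get_qd(): joint speeds.
- sensors.get_effort(): joint torques, N m.
- sensors.get_eef_pos(): TCP position.
- sensors.get_tool_rot(): TCP orientation.
- sensors.get_wrist_force(): force on the tool from outside, world axes, zero at the start.
- sensors.get_moment(): the same for the moment, N m.
- sensors.get_finger_gap(): finger opening in m.
Only numpy, scipy, OpenCV 4.12 (cv2) and the standard library are available. Lean on these libraries where they do the work, as an engineer would, in place of code of your own. Each camera call takes 0.05 s, during which the arm holds its last target.

## Working session

There is one attempt and no reset: what is moved stays moved. The work goes in short steps, each a Python script; the robot and the scene stay as the last script left them, time stands still between calls to the robot, and variables do not carry over. Pictures are saved under pics/ and viewed, and the job is handed in when it is done.

```bash
mkdir -p pics; ls; python3 - <<'E'
from station import manip, viewer, sensors
import cv2,numpy as np
for n in ["scene","top","wrist"]:
    s=viewer.snapshot(n); cv2.imwrite(f"pics/a_{n}.png",s["image"]); np.savez(f"pics/a_{n}.npz",**s)
    print(n,s["mtx"].tolist(),np.round(s["world_from_camera"],4).tolist())
print(sensors.get_t(),sensors.get_tool_rot(),sensors.get_finger_gap())
E
```

```text
pics
scene [[430.5614608074912, 0.0, 310.2742435364052], [0.0, 430.5614608074912, 197.838763549899], [0.0, 0.0, 1.0]] [[-0.1693, 0.7203, -0.6727, 1.3574], [0.9854, 0.1103, -0.1299, 0.0875], [-0.0194, -0.6849, -0.7284, 0.9812], [0.0, 0.0, 0.0, 1.0]]
top [[480.2314747030339, 0.0, 320.595683037369], [0.0, 480.2314747030339, 193.3090885926435], [0.0, 0.0, 1.0]] [[-0.0041, -0.9844, 0.1761, 0.2461], [-0.9999, 0.0057, 0.0089, -0.0809], [-0.0097, -0.1761, -0.9843, 1.3365], [0.0, 0.0, 0.0, 1.0]]
wrist [[299.31502743564323, 0.0, 317.62492546519877], [0.0, 299.31502743564323, 193.8969727732277], [0.0, 0.0, 1.0]] [[0.4114, 0.874, 0.2585, 0.1834], [0.9114, -0.3944, -0.1172, 0.6026], [-0.0004, 0.2839, -0.9589, 0.3841], [0.0, 0.0, 0.0, 1.0]]
0.15 [-1.40160214e-04  2.10322016e-01  9.77632052e-01 -4.49406156e-04] 0.09123348113593319
```

View pics/a_top.png

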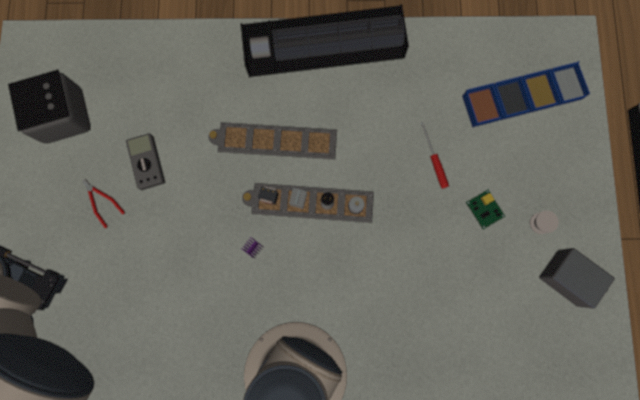

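View pics/a_scene.png

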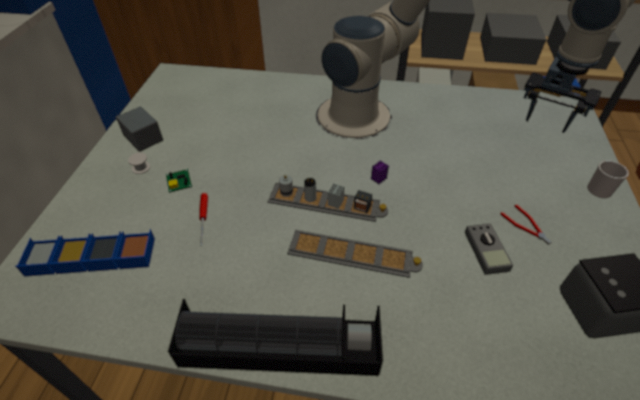

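View pics/a_wrist.png

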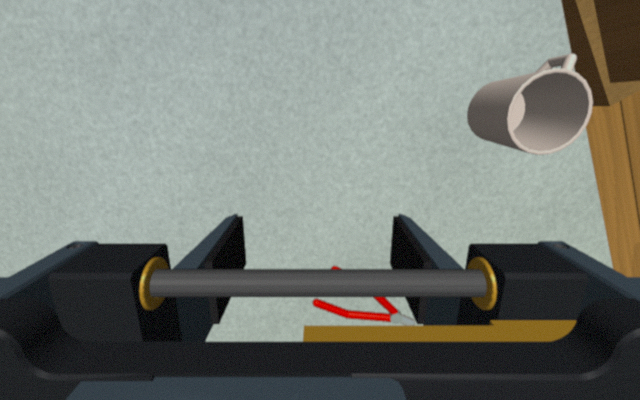

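The top view shows rack A near (310,202) with its knob at (248,198). From the knob the order is transformer (268,196), heat sink (298,199), capacitor (327,201), motor (356,205). Empty rack B is near (277,140) with its knob at (214,136). Next I'll get rough positions from this view, then refine them with the wrist camera.

```bash
cat > h.py <<'E'
import cv2,numpy as np
from scipy.spatial.transform import Rotation as R
def ray(s,px,z):
    K=s["mtx"];T=s["world_from_camera"]
    px=np.atleast_2d(np.array(px,float))
    d=np.c_[(px-[K[0,2],K[1,2]])/[K[0,0],K[1,1]],np.ones(len(px))]@T[:3,:3].T
    o=T[:3,3]; return o+d*((z-o[2])/d[:,2])[:,None]
def proj(s,P):
    K=s["mtx"];T=s["world_from_camera"];P=np.atleast_2d(P)
    c=(P-T[:3,3])@T[:3,:3]; return c[:,:2]/c[:,2:]*[K[0,0],K[1,1]]+[K[0,2],K[1,2]]
def down(yaw): # jaw axis (tool y) at angle yaw from world x
    y=np.array([np.cos(yaw),np.sin(yaw),0]);z=np.array([0,0,-1.]);x=np.cross(y,z)
    q=R.from_matrix(np.c_[x,y,z]).as_quat(); return [q[3],q[0],q[1],q[2]]
E
python3 - <<'E'
from h import *
s=np.load("pics/a_top.npz"); im=s["image"]
cv2.imwrite("pics/a_crop.png",cv2.resize(im[110:260,195:385],None,fx=4,fy=4,interpolation=cv2.INTER_CUBIC))
hsv=cv2.cvtColor(im,cv2.COLOR_BGR2HSV)
cork=cv2.inRange(hsv,(5,60,60),(28,255,255)); cork[:110]=0;cork[230:]=0;cork[:,:195]=0;cork[:,385:]=0
n,l,st,c=cv2.connectedComponentsWithStats(cork)
for i in range(1,n):
    if st[i,4]>15: print(st[i].tolist(),c[i].round(1),ray(s,c[i],.009).round(4))
print(hsv[198,248],hsv[136,214],hsv[140,222],hsv[170,300])
E
```

```text
[224, 127, 23, 21, 426] [235.2 136.9] [[0.6497 0.1758 0.009 ]]
[252, 128, 23, 22, 431] [262.9 138.7] [[0.6439 0.0961 0.009 ]]
[209, 131, 8, 8, 55] [212.7 134.5] [[0.6574 0.241  0.009 ]]
[280, 130, 22, 22, 437] [290.6 140.4] [[0.6381 0.0164 0.009 ]]
[308, 132, 22, 22, 435] [318.5 142.2] [[ 0.6323 -0.0636  0.009 ]]
[258, 189, 24, 22, 218] [271.1 203. ] [[0.4567 0.0699 0.009 ]]
[287, 190, 23, 23, 218] [298.2 204. ] [[ 0.4536 -0.0063  0.009 ]]
[243, 192, 9, 9, 59] [246.8 196.3] [[0.4761 0.1385 0.009 ]]
[315, 192, 24, 23, 288] [326.  204.7] [[ 0.451  -0.0838  0.009 ]]
[344, 194, 23, 23, 256] [354.4 205.5] [[ 0.4484 -0.1633  0.009 ]]
[ 21 147  99] [ 20 147  99] [18 17 73] [ 30  17 119]
```

View pics/a_crop.png

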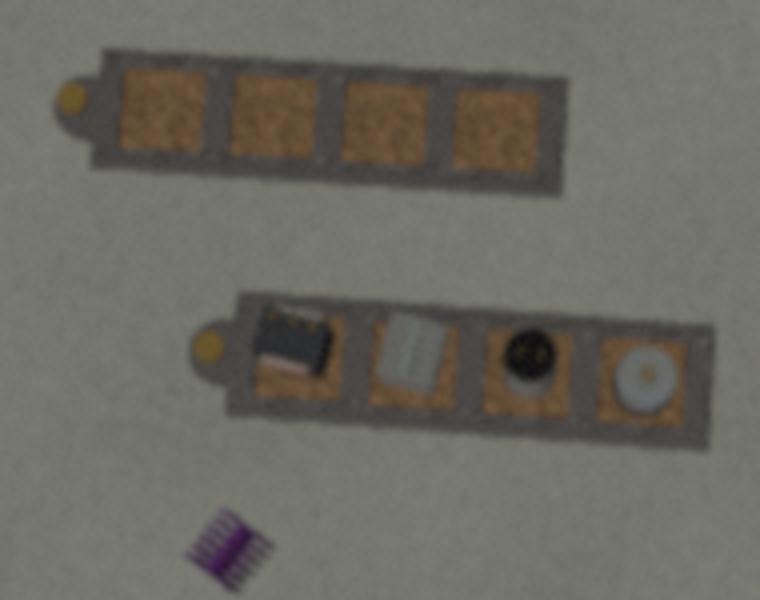

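```bash
python3 - <<'E'
from station import manip, viewer, sensors
from h import *
manip.move_pose([0.38,-0.01,0.26],down(-np.pi/2))
manip.move_gripper(0.07)
s=viewer.snapshot("wrist"); cv2.imwrite("pics/b_wrist.png",s["image"]); np.savez("pics/b_wrist.npz",**s)
print(sensors.get_t(),np.round(sensors.get_joint_pos(),2),sensors.get_eef_pos())
E
```

```text
2.8583 [-0.18  0.09  1.82  0.    1.23  1.39] [ 0.37998785 -0.00997582  0.25999428]
```

View pics/b_wrist.png

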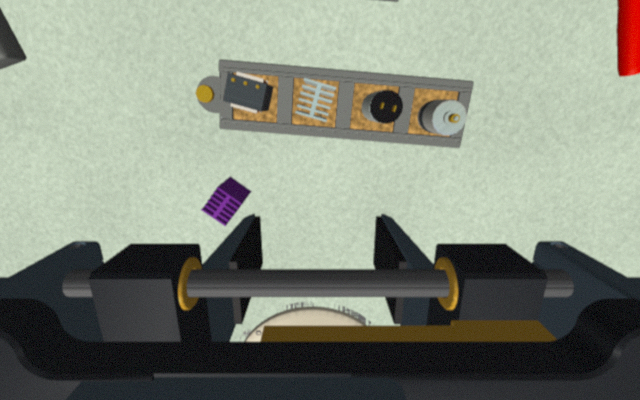

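Rack A fills (220–470, 60–147) with its knob at (205,93). The parts are at about (247,93), (315,100), (384,105) and (442,117). I'll zoom in on them.

```bash
python3 - <<'E'
from h import *
s=np.load("pics/b_wrist.npz"); im=s["image"]
cv2.imwrite("pics/b_crop.png",cv2.resize(im[50:155,190:480],None,fx=2.75,fy=2.75*1,interpolation=cv2.INTER_CUBIC))
cv2.imwrite("pics/b_crop1.png",cv2.resize(im[60:140,215:345],None,fx=6,fy=6,interpolation=cv2.INTER_CUBIC))
cv2.imwrite("pics/b_crop2.png",cv2.resize(im[70:150,340:470],None,fx=6,fy=6,interpolation=cv2.INTER_CUBIC))
E
```

```text
(no output)
```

View pics/b_crop1.png

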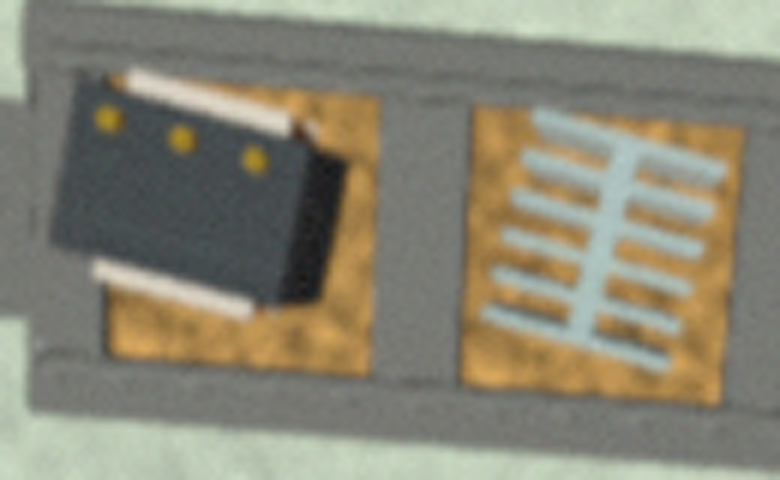

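View pics/b_crop2.png

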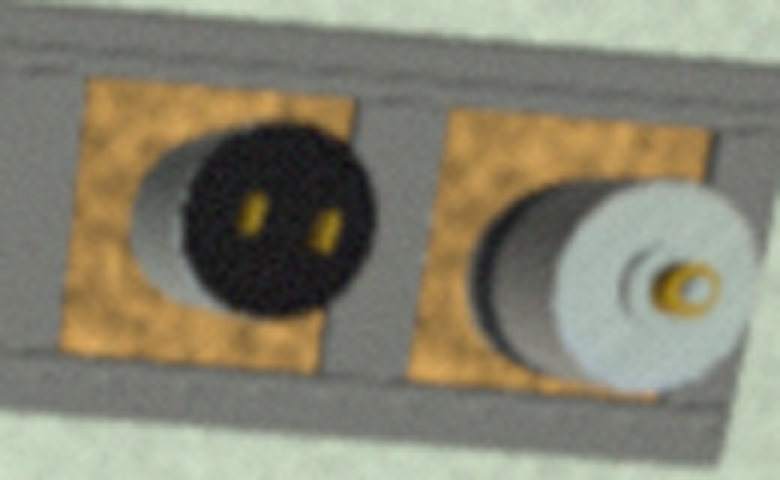

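```bash
python3 - <<'E'
from h import *
s=np.load("pics/b_wrist.npz"); st=np.load("pics/a_top.npz")
f=lambda p,o:(np.array(p,float)+.5)/6-.5+o
o1,o2=[215,60],[340,70]
def rep(n,P):
    e=np.diff(np.r_[P,P[:1]],axis=0)[:,:2]
    print(n,P.mean(0).round(4),'edges',np.linalg.norm(e,axis=1).round(4),'ang',np.degrees(np.arctan2(e[:,1],e[:,0])).round(1),
     'top-view px',proj(st,P.mean(0)).round(1))
rep("trafo",ray(s,f([(80,80),(310,140),(283,303),(50,243)],o1),.065))
rep("sink",ray(s,f([(535,106),(725,166),(668,370),(483,316)],o1),.069))
rep("cap",ray(s,f([(183,220),(280,122),(376,220),(280,319)],o2),.081))
rep("motor",ray(s,f([(555,285),(655,179),(757,285),(655,392)],o2),.067))
# pads visible corners z=.009
rep("pad cap: left edge",ray(s,f([(88,78),(60,355)],o2),.009))
rep("pad motor left",ray(s,f([(450,105),(410,380)],o2),.009))
rep("pad sink",ray(s,f([(472,105),(745,125),(722,405),(460,385)],o1),.009))
# rack outer corners at z=.014
full=[(220,60),(473,81),(460,147),(220,127)]
rep("rack A",ray(s,full,.014))
# top-view rack B
P=ray(st,[(235.2,136.9),(262.9,138.7),(290.6,140.4),(318.5,142.2)],.009)
c=P.mean(0);d=(P[0]-P[3])/np.linalg.norm(P[0]-P[3]);print("B",c,np.degrees(np.arctan2(d[1],d[0])),np.linalg.norm(P[0]-P[3])/3)
k=ray(st,[212.7,134.5],.028)[0];print("knobB along/perp",(k-c)@d,(k-c)@[-d[1],d[0],0])
E
```

```text
trafo [0.4756 0.0744 0.065 ] edges [0.0444 0.0308 0.0461 0.0307] ang [-103.9  167.3   75.9  -15.8] top-view px [[267.2 192.9]]
sink [ 0.4666 -0.0069  0.069 ] edges [0.0375 0.0392 0.0375 0.0396] ang [-106.5  164.4   74.2  -15.5] top-view px [[297.3 195.7]]
cap [ 0.4593 -0.0868  0.081 ] edges [0.0243 0.0258 0.0246 0.0264] ang [ -44.5 -132.3  137.1   46.9] top-view px [[327.1 197.5]]
motor [ 0.447  -0.1644  0.067 ] edges [0.0262 0.03   0.0271 0.0303] ang [ -40.9 -131.4  139.9   47. ] top-view px [[356.1 202.8]]
pad cap: left edge [ 0.4595 -0.0562  0.009 ] edges [0.06 0.06] ang [175.8  -4.2] top-view px [[316.1 201.8]]
pad motor left [ 0.4538 -0.1368  0.009 ] edges [0.06 0.06] ang [176.4  -3.6] top-view px [[344.9 203.6]]
pad sink [ 0.4641 -0.0057  0.009 ] edges [0.0602 0.0604 0.0602 0.0601] ang [-93.9 176.1  85.7  -3.9] top-view px [[298.1 200.3]]
rack A [ 0.4612 -0.0454  0.014 ] edges [0.3291 0.0861 0.3315 0.0844] ang [-94.4 176.4  85.3  -5.3] top-view px [[312.2 201. ]]
B [0.64097289 0.0561641  0.009     ] 85.8367605752131 0.07999215069618676
knobB along/perp 0.18036883919921817 0.002647438017492761
```

Sizes and the 80 mm spacing check out. The top camera puts x about 3 mm lower than the wrist camera does, so I'll take one wrist view of rack B too.

```bash
python3 - <<'E'
from station import manip, viewer, sensors
from h import *
manip.move_pose([0.56,0.05,0.22],down(-np.pi/2))
s=viewer.snapshot("wrist"); im=s["image"]; np.savez("pics/c_wrist.npz",**s)
print(sensors.get_t())
hsv=cv2.cvtColor(im,cv2.COLOR_BGR2HSV)
cork=cv2.inRange(hsv,(8,80,80),(28,255,255)); cork[215:]=0
cork=cv2.morphologyEx(cork,cv2.MORPH_CLOSE,np.ones((5,5)))
vis=im.copy();P=[]
for c in cv2.findContours(cork,0,2)[0]:
    if cv2.contourArea(c)<600: continue
    b=cv2.minAreaRect(c); b2=cv2.boxPoints(b); cv2.polylines(vis,[b2.astype(int)],1,(0,0,255))
    W=ray(s,b2,.009);m=W.mean(0);P.append(m);print(np.round(b2.mean(0),1),m.round(4),np.linalg.norm(W[1]-W[0]).round(4),np.linalg.norm(W[2]-W[1]).round(4))
cv2.imwrite("pics/c_wrist.png",vis)
E
```

```text
3.7083
[411.1 109.9] [ 0.6334 -0.0648  0.009 ] 0.0622 0.0596
[345.8 105. ] [0.6393 0.0155 0.009 ] 0.0603 0.0596
[279.5 100.1] [0.645  0.0964 0.009 ] 0.0608 0.0594
[213.  95.] [0.6509 0.1767 0.009 ] 0.0591 0.0623
```

View pics/c_wrist.png

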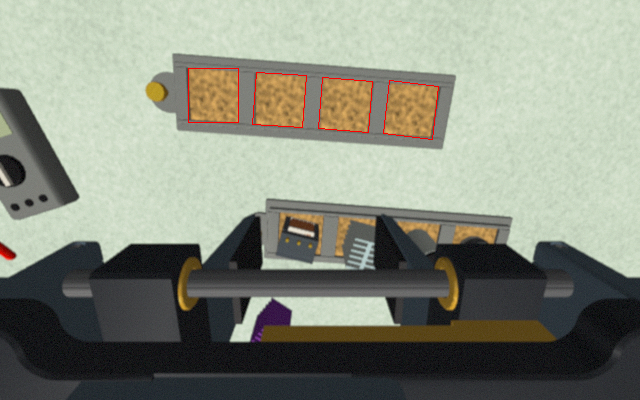

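Rack B's centre is about (0.6415, 0.056) at 85.8°, and both cameras agree to 1 mm. Now the transformer goes into the bay farthest from B's knob.

```bash
cat >> h.py <<'E'
from station import manip, viewer, sensors
CB=np.array([0.6416,0.0561]); dB=np.array([np.cos(np.radians(85.83)),np.sin(np.radians(85.83))])
def bay(y): return CB+dB*y
def pick(xy,yaw,z,lo,hi):
    q=down(np.radians(yaw))
    manip.move_pose([*xy,z+.12],q)
    if abs(sensors.get_finger_gap()-.07)>.004: manip.move_gripper(.07)
    if manip.line_to([*xy,z],vel=.12,force_limit=15): print("CONTACT",sensors.get_eef_pos(),sensors.get_wrist_force()); return False
    f0=np.array(sensors.get_wrist_force())
    manip.move_gripper(.02); g=sensors.get_finger_gap(); print("gap",round(g,4))
    if not lo<g<hi: return False
    manip.line_to([*xy,z+.12],vel=.15); manip.sleep(.1)
    print("gap",round(sensors.get_finger_gap(),4),"dF",np.round(np.array(sensors.get_wrist_force())-f0,2),"t",round(sensors.get_t(),1))
    return True
def place(xy,yaw,z):
    q=down(np.radians(yaw))
    manip.line_to([*xy,z+.12],q,vel=.2)
    manip.line_to([*xy,z+.02],vel=.12)
    c=manip.line_to([*xy,z],vel=.04,force_limit=5)
    print("contact",c,np.round(sensors.get_eef_pos(),4),np.round(sensors.get_wrist_force(),1))
    manip.sleep(.1); manip.move_gripper(.07)
    manip.line_to([*xy,z+.12],vel=.15); print("t",round(sensors.get_t(),1))
def snap(name,f):
    s=viewer.snapshot(name); cv2.imwrite(f"pics/{f}.png",s["image"]); np.savez(f"pics/{f}.npz",**s); return s
E
python3 - <<'E'
from h import *
if pick((.4751,.0744),-14.2,.020,.036,.044):
    snap("wrist","d_wrist"); 
    place(bay(-.12),-4.2,.020)
    manip.line_to([.56,-.06,.2],vel=.25)
    snap("wrist","d2_wrist"); snap("top","d_top")
E
```

```text
gap 0.0393
gap 0.0398 dF [-0.62  0.07 -2.78] t 7.7
contact True [ 0.6325 -0.0635  0.0199] [0.8 0.4 3.3]
t 12.1
```

```bash
python3 - <<'E'
import cv2,numpy as np
a=cv2.imread("pics/d2_wrist.png");b=cv2.imread("pics/d_top.png")[100:240,180:420]
b=cv2.resize(b,(514,300),interpolation=cv2.INTER_CUBIC)
a=cv2.resize(a,(480,300));c=np.zeros((600,514,3),np.uint8);c[:300,:480]=a;c[300:]=b;cv2.imwrite("pics/d_both.png",c)
E
```

```text
(no output)
```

View pics/d_both.png

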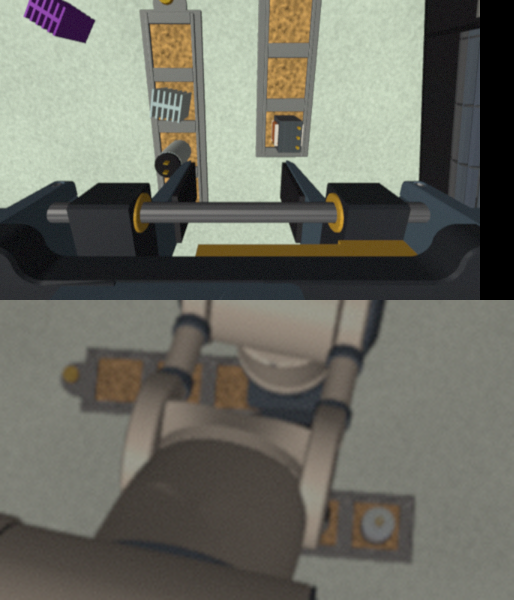

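The wrist view shows the transformer upright and square in rack B's last bay. The grip gap was 39 mm and the lifted weight 2.8 N, both as expected. Next are the heat sink and the capacitor.

```bash
python3 - <<'E'
from h import *
if pick((.4661,-.0069),-15.6,.022,.037,.043):
    place(bay(-.04),-4.2,.022)
    if pick((.4585,-.0868),-4.2,.028,.035,.041):
        place(bay(.04),-4.2,.028)
manip.line_to([.56,-.10,.2],vel=.25)
snap("wrist","e_wrist")
E
```

```text
gap 0.04
gap 0.0401 dF [ 0.91  1.46 -0.15] t 16.1
contact True [0.6383 0.0162 0.0219] [0.3 0.1 5. ]
t 20.2
gap 0.0377
gap 0.0377 dF [ 0.67 -0.88 -1.63] t 23.9
contact True [0.6441 0.096  0.028 ] [-0.3 -0.1  5.1]
t 28.5
```

View pics/e_wrist.png

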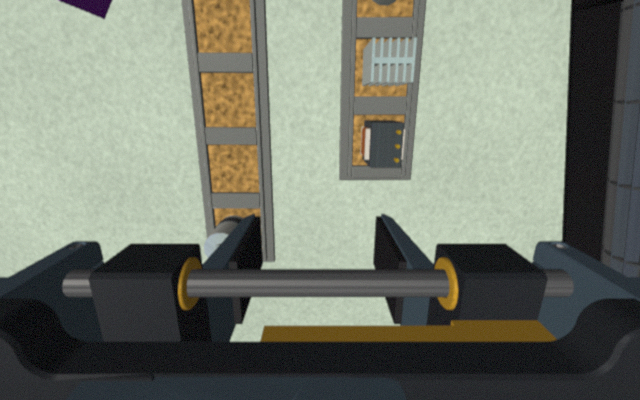

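The transformer at (384,143), the heat sink at (392,60) and the capacitor at (385,0) are all standing. Only the motor is left in rack A, at (222,235). I'll move it now.

```bash
python3 - <<'E'
from h import *
if pick((.4462,-.1644),-4.2,.022,.039,.045):
    place(bay(.12),-4.2,.022)
manip.line_to([.56,.06,.3],down(-np.pi/2),vel=.2)
snap("wrist","f_wrist")
manip.move_j([1.052,.494,1.345,0,1.302,-.096]); manip.sleep(.3)
a=snap("top","f_top")["image"];b=snap("scene","f_scene")["image"];print(sensors.get_t())
w=cv2.imread("pics/f_wrist.png")
rs=lambda i:cv2.resize(i,(640,290),interpolation=cv2.INTER_CUBIC)
cv2.imwrite("pics/f_both.png",np.vstack([rs(a[110:223,185:435]),rs(b[165:278,230:480])]))
cv2.imwrite("pics/f_w.png",cv2.resize(w[20:220,150:480],None,fx=2.4,fy=2.4,interpolation=cv2.INTER_CUBIC))
E
```

```text
gap 0.0417
gap 0.0414 dF [ 0.38  0.33 -3.34] t 33.0
contact True [0.65   0.1757 0.022 ] [-0.2  0.5  6.3]
t 38.2
42.5
```

View pics/f_both.png

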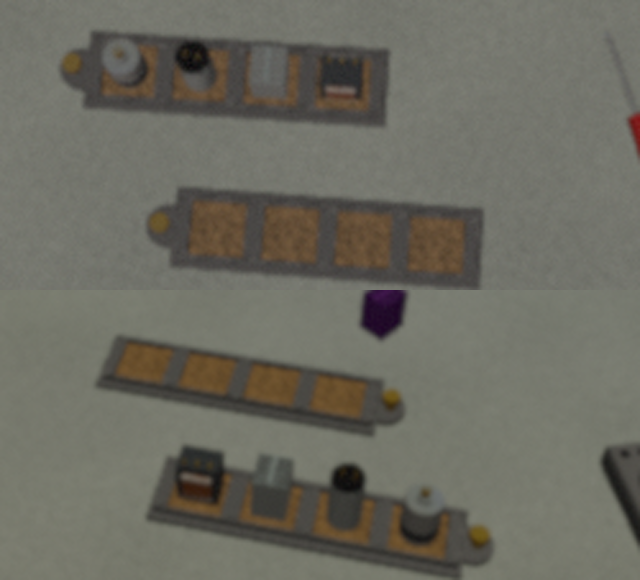

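View pics/f_w.png

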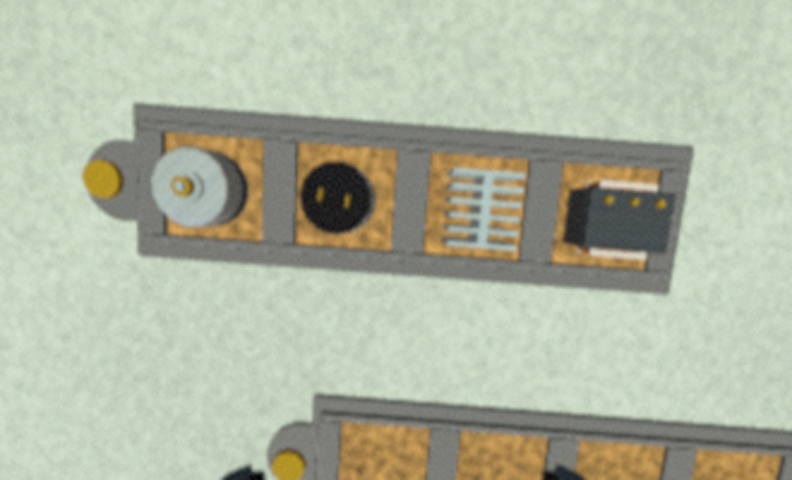

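All four are upright in rack B, in the order motor, capacitor, heat sink, transformer from the knob. I'll check their centring numerically before handing in.

```bash
python3 - <<'E'
import numpy as np
from h import ray,CB,dB
s=np.load("pics/f_wrist.npz")
f=lambda p:(np.array(p,float)+.5)/2.4-.5+[150,20]
for n,p,z,y in [("motor",[(190,187)],.067,.12),("cap",[(336,197)],.081,.04),("sink",[(450,168),(526,175),(518,248),(446,244)],.069,-.04),("trafo",[(592,188),(676,193),(668,253),(584,246)],.065,-.12)]:
    P=ray(s,f(p),z)[:,:2]-CB; m=P.mean(0); print(n,"along err mm",round(1e3*(m@dB-y),1),"across",round(1e3*(m@[dB[1],-dB[0]]),1), (1e3*np.linalg.norm(np.diff(P,axis=0),axis=1)).round(0))
E
```

```text
motor along err mm -1.6 across -0.6 []
cap along err mm -1.0 across 0.0 []
sink along err mm 0.2 across -0.4 [40. 38. 39.]
trafo along err mm 0.5 across -0.3 [45. 32. 47.]
```

```bash
python3 - <<'E'
from h import *
manip.hand_in(); print(sensors.get_t())
E
```

```text
the job is handed in; nothing more can be done
the job is handed in; nothing more can be done
```

All four parts are in the second rack in reverse order, and I handed the job in at about 42.5 s. From the brass knob the order is motor, capacitor, heat sink, transformer, where the first rack had transformer, heat sink, capacitor, motor.

- **Placement:** the last wrist, top and scene views show all four standing upright. Their tops measured within about 2 mm of the bay centres, against 7 mm or more of clearance. The first rack is empty, and the arm was parked away from everything at hand-in.
- **Grips:** the finger gaps were 39–42 mm, 40, 38 and 42 mm, as the part sizes predict. Each placing ended in a light contact of about 5 N on the pad.
- **Disagreements:** the top camera put rack A and its parts about 3 mm nearer the robot than the wrist camera did. The grips closed across that direction, so they took it up. The vertical force read on lifting the heat sink was off (−0.15 N, about −1.3 N expected), but the gap and the pictures confirmed it was held.
- **Not measured:** I planned no motion near the multimeter, screwdriver or circuit board, but I did not measure them again at the end.

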